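# Fetch the tea bowl from behind the vases

## Robot

A 7-joint arm with a two-finger parallel gripper is mounted at the origin on the work surface. World frame = base frame: x ahead of the robot, y to its left, z up, the work surface at z = 0. Lengths are in m, angles in rad, forces in N, time in s.
With the tool pointing down it reaches from about 0.4 to 0.85 m from the base axis. Payload 10.4 kg.
Tool frame: the origin (TCP) lies on the centre line of the jaws, within the pads' length; the fingertips stand 11 mm ahead of it and the grasp point (between the pads) lies 8 mm behind it (tip_reach is the distance from the TCP to the fingertips, in m); z points along the fingers, y is the line along which they close (so a half turn about z gives the same grasp; the last joint's range is limited). The gripper opens to 85 mm and grips with 20 to 120 N. Pads are 22 mm wide; open, the fingers measure 114 mm over their backs; the gripper's body (76 mm by 85 mm) begins 54 mm behind the grasp point. The pads swing forward as they close: fully open they stand 13 mm farther back than shut.
Start: joints at [-1.277, 0.332, -0.065, 1.46, 0.022, 1.35, -0.088], TCP at [0.195, 0.594, 0.242] pointing down, gripper open.
Joint ranges: [-2.6, 2.6], [-0.5, 2.12], [-1.47, 1.34], [0.16, 2.42], [-1.27, 4.41], [0.06, 2.06], [-2.6, 2.6]. Speed limits (rad/s): [2.22, 2.22, 2.79, 2.79, 3.14, 3.14, 3.14].

## Interface

Orientations are given as a unit quaternion [x, y, z, w].
In Python, from workcell import get_obs, camera, hand_in, tip_reach gives the robot as it stands. The module is installed in compiled form; this text tells all that it offers.
- The arm moves only by the tool move_arm, never from a script. Its argument "plan" is a list of rows, each an object with "delta_pos": the shift along the tool's x, y, z in parts of the range, where 1.0 means 0.6 m, a list of three; "turn": the turn, a rotation vector about the tool's x, y, z in fractions of the full range, 1 being pi rad, a list of three; "fingers": the closure, from 0 (fully open) to 1 (shut). A call has 1 to 12 rows; each row is the pose to reach, as a shift and turn from the pose commanded when the call began, along the tool's axes at that moment; what a row does not reach only later rows make up. A row lasts 1/8 s, in which the tool goes at most 62.5 mm and 10.7 degrees, less where a joint would pass 70% of its speed; a pose out of reach is approached as far as the arm can. Shift and turn numbers lie between -1 and 1, and a call with a number outside is refused. A call with a gripper value outside its range is refused whole. The fingers move at their own pace and stop on an object; "force" is the grip in N (left out, the last holds). Time passes only in rows, so rows that repeat a pose let the fingers close. It gives the time, the measured TCP pose, the force, the opening and the grip force at its end, in the units of the state.
- get_obs(): the state, without advancing time (a new reading comes with each control period).
- camera(name): name is "scene" or "side" or "wrist"; returns a dict with "color" (480x640x3 uint8, red, green, blue), "range_z" (480x640 float32, m along the optical axis (not along the pixel's ray), 0 where there is no reading), "fx", "fy", "cx", "cy" (pixels), "R" (3x3) and "t" (3): a world point X has camera coordinates R X + t; the wrist camera has in their place "tool_from_camera" (4x4, takes a point from camera to tool coordinates, whose origin is the TCP and whose axes are the flange's). Camera axes: x right, y down, z forward; pixel columns grow to the right and rows downward; lengths in m; the calibration is good to about 2 mm. A picture is of the moment at which its call begins: read the wrist's pose just before it.
- hand_in(): hands the job in; it is judged then, once.
The state is a dict: "clock": time; "joint_pos": joint angles; "joint_velocities": joint speeds; "tau": joint torques, N m; "position": TCP position; "ee_rot": TCP orientation; "ft_force": force on the tool from outside, world axes, zero at the start; "torque": the same for the moment, N m; "grip_width": opening from 0.0 (shut) to 1.0 (fully open); "grasp_force": force on a finger pad.
Only numpy, scipy, OpenCV 4.12 (cv2) and the standard library are available. Lean on these libraries where they do the work, as an engineer would, in place of code of your own. Each camera call takes 0.05 s, during which the arm holds its last target. There are 200 camera calls.

## Task

The little tea bowl on the wooden display board is hemmed in by three taller pieces: first clear all three off the board and stand them upright on the grey felt mat, leaving the bowl where it is. Then lift out the bowl and set it down upright in the centre of the round banding wheel, and only after that put each tall piece back upright on the very spot of the board where it stood at the start. Set every piece down gently without dropping it, let none tip over, and leave the polish tin, the brush and the cork block where they are.

Things in the scene. Friction and masses are not known exactly. Their poses are not given: they have to be found in the camera images.
- bottle: loose dark green glazed round bottle, 130 mm tall, 0.26 kg: foot 40 mm across, belly 56 mm across from 22 to 55 mm up, round neck 29 to 30 mm across from 84 to 124 mm up (the place to grip), lip 33 mm. Origin: centre of its underside; z up. It starts upright on one of three spots of the board, which bottle, flask and beaker share in changing order
- flask: loose dark green glazed square flask, 0.28 kg: flat-sided body 46 x 46 mm, 110 mm tall, with a round mouth 28 mm across and 12 mm high on top (122 mm in all). Grip two parallel flat sides near the body's top. Origin: centre of its underside; x and y axes square to the flat sides, z up. It starts upright on the board, turned at random
- beaker: loose dark green glazed straight-sided round pot, open at the top, about 0.24 kg: 50 mm across outside, 115 mm tall, wall 4 mm. Origin: centre of its underside; z is up its axis. It starts upright on the display board
- bowl: loose dark green glazed tea bowl, open at the top, 0.10 kg: 58 mm across at the rim, 54 mm at 16 mm up, foot 36 mm, 42 mm tall, wall 4 mm. Origin: centre of its underside; z up. It stands on the board; a tall piece stands 68 mm (axis to axis) from it towards the robot, to its left and to its right, so the gripper has no room at it until they are gone
- stand: fixed wooden display board, 190 mm (its x) by 220 mm (its y), 12 mm thick, with a strip 12 mm wide along its far (+x) edge, top 26 mm above the table. Origin: centre of its underside; x points away from the robot. The pieces stand on its upper face: the bowl at x = +20, y = 0 mm of the board, the tall ones at (-48, 0), (20, 68) and (20, -68) mm
- mat: fixed square grey felt mat, 200 x 200 mm, 3 mm thick, lying on the table to the left or right of the board: the side area. Origin: centre of its underside, x and y along its edges
- wheel: fixed round banding wheel (potter's working stand that does not turn here): steel disc 124 mm across with a flat grey top 30 mm above the table, on the other side of the board from the mat. Origin: centre of its underside, on its axis; z is up
- tin: bystander: loose closed polish tin, 68 mm across, 45 mm tall, beyond the board on the left. Origin: centre of its underside
- brush: bystander: loose brush lying beyond the board on the right, its length roughly across the table (world y). Origin: on its underside; its own x runs along it
- block: bystander: loose cork sanding block 60 x 90 x 28 mm, between the robot and the board. Origin: centre of its underside

How it is judged:
By the outcome, as a careful person would: the job done as asked, in the order asked, and still so for the second after the job is handed in, with the robot touching nothing.
It also fails if it takes over 136 s, if anything falls off the work surface, if the arm or the gripper's body presses on something with over 40 N, if the wrist force passes 120 N, or if a joint passes its speed limit or range.

## Working session

There is one attempt and no reset: what is moved stays moved. The work goes in short steps, Python scripts to look and compute and a tool call to move; the robot and the scene stay as the last step left them, time stands still between calls to the robot, and variables do not carry over. Pictures are saved under pics/ and viewed, at most 14 in all, crops included, and the job is handed in when it is done.

Besides the shell and the picture viewer there is one more tool, called after "Call:" in YAML: its name, and indented under it one key for each argument. move_arm: Moves the arm, as the interface text tells. Its arguments: {"type":"object","properties":{"plan":{"type":"array","items":{"type":"object","properties":{"delta_pos":{"type":"array","items":{"type":"number"}},"turn":{"type":"array","items":{"type":"number"}},"fingers":{"type":"number"}}}},"force":{"type":"number"}},"required":["plan"]}

```bash
mkdir -p pics; ls; cat > h.py <<'E'
import numpy as np, cv2
from workcell import get_obs, camera, hand_in, tip_reach
from scipy.spatial.transform import Rotation as Ro
def cloud(c):
    z=c["range_z"]; v,u=np.mgrid[0:480,0:640]
    P=np.stack([(u-c["cx"])/c["fx"]*z,(v-c["cy"])/c["fy"]*z,z],-1)
    return (P-c["t"])@c["R"]
def save(c,n): cv2.imwrite("pics/"+n,c["color"][:,:,::-1])
E
python3 - <<'E'
from h import *
o=get_obs(); print(o,tip_reach)
for n in("scene","side"):
    c=camera(n); save(c,n+".png"); np.save(n+".npy",c,allow_pickle=True)
    print(n,c["R"],c["t"],c["fx"])
E
```

```text
pics
{'clock': 0.0, 'joint_pos': array([-1.27661221,  0.33289066, -0.06468113,  1.4609296 ,  0.02159542,
        1.34991192, -0.08850069]), 'joint_velocities': array([-0.0006962 ,  0.00043271, -0.00067141, -0.00163874, -0.00107061,
       -0.00091854, -0.00080872]), 'tau': array([-5.52236779e-04, -6.25460029e+01,  4.85985330e-02, -3.91595829e+01,
        1.60948624e-02,  1.00940405e-02, -1.72920590e-06]), 'position': array([0.19459714, 0.59355548, 0.24150974]), 'ee_rot': array([ 1.57729962e-01,  9.87482019e-01, -7.17738834e-04, -7.99637139e-05]), 'ft_force': array([-0.22156916, -0.39837092,  0.17249611]), 'torque': array([-0.0137623 ,  0.01749349,  0.03734605]), 'grasp_force': 0.0, 'grip_width': 1.0015035366114022} 0.011
scene [[ 0.48509211  0.87438957  0.01133703]
 [ 0.65958649 -0.3573506  -0.66124595]
 [-0.57413527  0.32824295 -0.7500835 ]] [-0.28829173 -0.3527771   1.21316794] 434.1800060356869
side [[ 0.99828104 -0.05473752  0.02094701]
 [-0.02276418 -0.69147549 -0.72204116]
 [ 0.05400709  0.72032315 -0.69153293]] [-0.56466277  0.0534398   1.23741554] 542.4879981880434
```

View pics/scene.png

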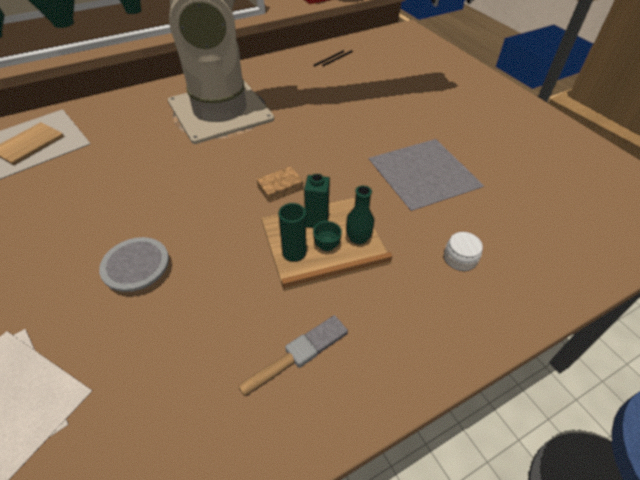

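View pics/side.png

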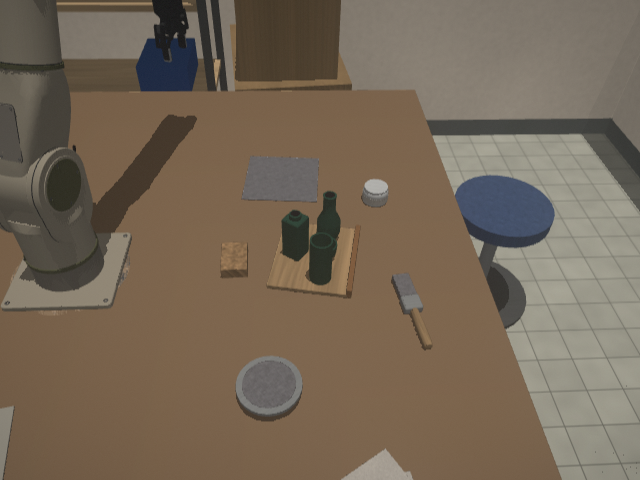

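The scene view shows the flask nearest the robot (317,200), the bottle on the left (361,215), the beaker on the right (293,232) and the bowl in the middle (327,237). The mat is at (425,173) on the +y side and the wheel at (135,265). The side view agrees: mat (282,178), wheel (269,385), board (316,258).

```bash
cat > m.py <<'E'
from h import *
for n in("scene","side"):
    c=np.load(n+".npy",allow_pickle=True).item(); P=cloud(c); ok=c["range_z"]>0
    hsv=cv2.cvtColor(c["color"],cv2.COLOR_RGB2HSV).astype(int); X,Y,Z=P[...,0],P[...,1],P[...,2]
    roi=ok&(X>.3)&(X<1.05)&(abs(Y)<.6)
    tab=roi&(X<.5)&(abs(Y)<.1)&(hsv[...,1]>100); print(n,"table z",np.median(Z[tab]),Z[tab].std())
    def rect(m,name,lab=True):
        k,l,s,_=cv2.connectedComponentsWithStats(m.astype(np.uint8))
        for i in range(1,k):
            if s[i,4]<60: continue
            q=P[l==i]; r=cv2.minAreaRect(q[:,:2].astype(np.float32)*1000)
            print(name,s[i,4],"med",np.round(np.median(q,0)*1000),"rect",np.round(np.array(r[0])),np.round(r[1]),round(r[2],1))
    grey=roi&(hsv[...,1]<70)&(hsv[...,2]>50)
    rect(grey&(Z<.015),"greylow"); rect(grey&(Z>.015),"greyhigh")
    rect(roi&(hsv[...,1]>70)&(hsv[...,2]>90)&(Z>.007)&(Z<.06),"wood")
    dark=roi&(Z>.02)&(X>.4)&(abs(Y)<.3)&(hsv[...,2]<90)
    for a,b in((.118,.128),(.132,.146),(.123,.132),(.106,.118),(.045,.06)): rect(dark&(Z>a)&(Z<b),f"dark{a}")
E
python3 m.py
```

```text
scene table z 0.002644016509692441 0.012423234227260285
greylow 4561 med [493. 335.   4.] rect [483. 341.] [203. 202.] 85.0
greylow 132 med [747. 212.   9.] rect [741. 221.] [63. 27.] 29.2
greylow 7731 med [ 637. -542.    3.] rect [ 608. -515.] [130. 256.] 87.2
greylow 117 med [ 775. -110.   11.] rect [ 776. -102.] [101.  16.] 89.5
greylow 10977 med [ 922.  350. -749.] rect [941. 216.] [219. 767.] 0.1
greyhigh 1043 med [737. 230.  45.] rect [731. 237.] [65. 65.] 77.3
greyhigh 2846 med [ 463. -333.   32.] rect [ 457. -332.] [125. 122.] 14.9
greyhigh 1337 med [ 758. -106.   19.] rect [ 756. -102.] [ 42. 104.] 7.2
wood 814 med [376.   8.  29.] rect [372.  11.] [64. 91.] 3.2
wood 3997 med [604.   2.  14.] rect [561.  21.] [221. 192.] 78.4
wood 743 med [ 772. -203.   19.] rect [ 770. -200.] [20. 95.] 7.5
dark0.118 259 med [525.  24. 123.] rect [516.  28.] [45. 42.] 53.3
dark0.118 233 med [572. -51. 124.] rect [569. -50.] [47. 48.] 49.4
dark0.132 110 med [517.  28. 135.] rect [516.  29.] [26. 23.] 74.1
dark0.132 190 med [598.  80. 143.] rect [596.  81.] [27. 29.] 58.4
dark0.123 142 med [52
[... 1536 characters left out ...]
] rect [ 767. -201.] [ 20. 102.] 7.7
dark0.118 161 med [512.  19. 120.] rect [512.  26.] [47. 44.] 51.9
dark0.118 174 med [565. -58. 123.] rect [565. -52.] [52. 47.] 86.6
dark0.132 116 med [592.  78. 140.] rect [592.  82.] [29. 34.] 1.4
dark0.123 65 med [560. -67. 124.] rect [563. -60.] [35. 48.] 73.6
dark0.106 127 med [512.  12. 114.] rect [512.  15.] [58. 35.] 0.4
dark0.106 79 med [567. -33. 113.] rect [567. -37.] [17. 39.] 80.7
dark0.106 89 med [564. -72. 112.] rect [565. -68.] [21. 47.] 89.2
dark0.045 104 med [590.  59.  53.] rect [590.  64.] [24. 53.] 83.3
dark0.045 123 med [511.  12.  52.] rect [513.  13.] [60. 32.] 3.5
dark0.045 111 med [564. -72.  52.] rect [564. -66.] [23. 49.] 83.4
```

The manual's scale: shifts go in shares of 0.6 m and turns go in shares of pi rad. Converting my numbers, -0.516 m / 0.6 = -0.86, -0.435 m / 0.6 = -0.725, 1.457 rad / 3.1416 = 0.4638.

Call:
move_arm:
  plan:
    - {"delta_pos": [-0.86,-0.725,-0.1],"turn": [0,0,0.4638],"fingers": 0}
    - {"delta_pos": [-0.86,-0.725,-0.1],"turn": [0,0,0.4638],"fingers": 0}
    - {"delta_pos": [-0.86,-0.725,-0.1],"turn": [0,0,0.4638],"fingers": 0}
    - {"delta_pos": [-0.86,-0.725,-0.1],"turn": [0,0,0.4638],"fingers": 0}
    - {"delta_pos": [-0.86,-0.725,-0.1],"turn": [0,0,0.4638],"fingers": 0}
    - {"delta_pos": [-0.86,-0.725,-0.1],"turn": [0,0,0.4638],"fingers": 0}
    - {"delta_pos": [-0.86,-0.725,-0.1],"turn": [0,0,0.4638],"fingers": 0}
    - {"delta_pos": [-0.86,-0.725,-0.1],"turn": [0,0,0.4638],"fingers": 0}
    - {"delta_pos": [-0.86,-0.725,-0.1],"turn": [0,0,0.4638],"fingers": 0}
    - {"delta_pos": [-0.86,-0.725,-0.1],"turn": [0,0,0.4638],"fingers": 0}
    - {"delta_pos": [-0.86,-0.725,-0.1],"turn": [0,0,0.4638],"fingers": 0}
    - {"delta_pos": [-0.86,-0.725,-0.1],"turn": [0,0,0.4638],"fingers": 0}
  force: 40

```text
clock: 1.6
position: [0.5505, 0.0153, 0.3023]
ee_rot: [0.777, 0.629, -0.0, 0.001]
ft_force: [-1.2, 1.2, -0.3]
grip_width: 0.998
grasp_force: 0.0
```

```bash
cat >> h.py <<'E'
def wcloud(c,o):
    z=c["range_z"]; v,u=np.mgrid[0:480,0:640]
    P=np.stack([(u-c["cx"])/c["fx"]*z,(v-c["cy"])/c["fy"]*z,z],-1)
    T=np.array(c["tool_from_camera"]); P=P@T[:3,:3].T+T[:3,3]
    return P@Ro.from_quat(o["ee_rot"]).as_matrix().T+o["position"]
def yawy(o): 
    y=Ro.from_quat(o["ee_rot"]).as_matrix()[:,1]; return np.degrees(np.arctan2(y[1],y[0]))
def goto(xyz,yaw=None):
    """tool-frame delta from present pose to world goal (tool down), yaw = closing axis deg"""
    o=get_obs(); R=Ro.from_quat(o["ee_rot"]).as_matrix(); w=0
    if yaw is not None: w=-((yaw-yawy(o)+90)%180-90)
    print("at",np.round(o["position"],4),"yaw",round(yawy(o),1),"q7",round(o["joint_pos"][6],2),"ft",np.round(o["ft_force"],1))
    print("delta",np.round(R.T@(np.array(xyz)-o["position"]),4),"turn",round(np.radians(w),3),"tilt",np.round(R[:,2],3))
E
python3 - <<'E'
from h import *
o=get_obs(); c=camera("wrist"); save(c,"w1.png"); np.save("w1.npy",(c,o),allow_pickle=True)
P=wcloud(c,o); ok=c["range_z"]>0; X,Y,Z=P[...,0],P[...,1],P[...,2]
hsv=cv2.cvtColor(c["color"],cv2.COLOR_RGB2HSV).astype(int)
print(c["tool_from_camera"],ok.mean(),yawy(o))
def rect(m,name):
    k,l,s,_=cv2.connectedComponentsWithStats(m.astype(np.uint8))
    for i in range(1,k):
        if s[i,4]<200: continue
        q=P[l==i]; r=cv2.minAreaRect(q[:,:2].astype(np.float32)*1000)
        print(name,s[i,4],"med",np.round(np.median(q,0)*1000),"rect",np.round(r[0]),np.round(r[1]),round(r[2],1))
ok&=(X>.44)&(X<.7)&(abs(Y-.02)<.14)
for a,b in((.008,.018),(.019,.034),(.048,.06),(.117,.126),(.123,.131),(.131,.138),(.139,.146)): rect(ok&(Z>a)&(Z<b),(a,b))
E
```

```text
[[ 1.18171751e-03 -9.47707857e-01 -3.19136996e-01  8.23764696e-02]
 [ 9.99998778e-01  1.44667159e-03 -5.93180883e-04 -7.75954656e-04]
 [ 1.02384861e-03 -3.19135905e-01  9.47708408e-01 -1.31493083e-01]
 [ 0.00000000e+00  0.00000000e+00  0.00000000e+00  1.00000000e+00]] 0.9958268229166667 -12.025408114873153
(0.008, 0.018) 21373 med [545.  51.  12.] rect [553.  21.] [220. 180.] 78.7
(0.019, 0.034) 2569 med [647.  17.  26.] rect [645.   3.] [219.  13.] 78.7
(0.019, 0.034) 900 med [579.   9.  25.] rect [578.  15.] [44. 46.] 78.7
(0.048, 0.06) 786 med [578.  13.  54.] rect [578.  16.] [56. 56.] 76.3
(0.117, 0.126) 2012 med [514.  34. 122.] rect [511.  29.] [46. 46.] 53.0
(0.117, 0.126) 256 med [566. -68. 122.] rect [565. -62.] [42. 21.] 3.2
(0.123, 0.131) 844 med [565. -50. 127.] rect [564. -50.] [49. 48.] 78.8
(0.131, 0.138) 911 med [512.  30. 134.] rect [512.  30.] [27. 27.] 80.0
(0.139, 0.146) 1576 med [591.  83. 142.] rect [591.  83.] [31. 31.] 78.8
```

View pics/w1.png

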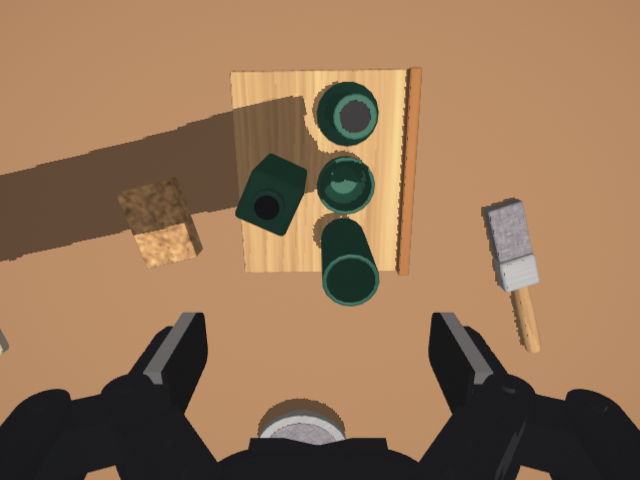

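The wrist view shows the bottle (355,115), bowl (345,185), flask (270,195) and beaker (350,275). The sizes and heights agree with the given ones.

```bash
python3 -c "
from h import *
goto((.591,.083,.108),-11.5)"
```

```text
at [0.5497 0.018  0.3019] yaw -11.8 q7 -0.25 ft [ 0.1  0.9 -0.1]
delta [0.0722 0.0271 0.1938] turn -0.006 tilt [-0.001 -0.001 -1.   ]
```

Converted, 0.194 m / 0.6 = 0.3233, 0.185 m / 0.6 = 0.3083.

Call:
move_arm:
  plan:
    - {"delta_pos": [0.0667,0.025,0],"turn": [0,0,0],"fingers": 0}
    - {"delta_pos": [0.12,0.0433,0],"turn": [0,0,0],"fingers": 0}
    - {"delta_pos": [0.12,0.0433,0.0833],"turn": [0,0,0],"fingers": 0}
    - {"delta_pos": [0.12,0.0433,0.1667],"turn": [0,0,0],"fingers": 0}
    - {"delta_pos": [0.12,0.0433,0.2167],"turn": [0,0,0],"fingers": 0}
    - {"delta_pos": [0.12,0.0433,0.25],"turn": [0,0,0],"fingers": 0}
    - {"delta_pos": [0.12,0.0433,0.2833],"turn": [0,0,0],"fingers": 0}
    - {"delta_pos": [0.12,0.0433,0.3083],"turn": [0,0,0],"fingers": 0}
    - {"delta_pos": [0.12,0.0433,0.3233],"turn": [0,0,0],"fingers": 0}
    - {"delta_pos": [0.12,0.0433,0.3233],"turn": [0,0,0],"fingers": 0}
    - {"delta_pos": [0.12,0.0433,0.3233],"turn": [0,0,0],"fingers": 0}

```text
clock: 3.02
position: [0.5899, 0.0852, 0.109]
ee_rot: [0.775, 0.632, 0.0, 0.0]
ft_force: [0.0, 0.5, -0.6]
grip_width: 1.0
grasp_force: 0.0
```

Call:
move_arm:
  plan:
    - {"delta_pos": [-0.0017,0.0017,0],"turn": [0,0,0],"fingers": 0.3}
    - {"delta_pos": [-0.0017,0.0017,0],"turn": [0,0,0],"fingers": 0.5}
    - {"delta_pos": [-0.0017,0.0017,0],"turn": [0,0,0],"fingers": 0.6}
    - {"delta_pos": [-0.0017,0.0017,0],"turn": [0,0,0],"fingers": 0.65}
    - {"delta_pos": [-0.0017,0.0017,0],"turn": [0,0,0],"fingers": 0.7}
    - {"delta_pos": [-0.0017,0.0017,0],"turn": [0,0,0],"fingers": 1}
    - {"delta_pos": [-0.0017,0.0017,0],"turn": [0,0,0],"fingers": 1}
    - {"delta_pos": [-0.0017,0.0017,0],"turn": [0,0,0],"fingers": 1}
    - {"delta_pos": [-0.0017,0.0017,0],"turn": [0,0,0],"fingers": 1}
  force: 40

```text
clock: 4.15
position: [0.5904, 0.0839, 0.1084]
ee_rot: [0.775, 0.632, 0.0, 0.0]
ft_force: [0.9, -0.4, 1.8]
grip_width: 0.337
grasp_force: 39.4
```

```bash
python3 -c "
from h import *
print(get_obs()['grip_width'],get_obs()['grasp_force'])
goto((.540,.392,.115),-11.5)"
```

```text
0.33728215757385716 39.35747690105927
at [0.5904 0.0839 0.1084] yaw -11.6 q7 -0.25 ft [ 0.9 -0.4  1.8]
delta [ 0.2916 -0.1115 -0.0065] turn -0.002 tilt [ 0.  0. -1.]
```

Converted, 0.291 m / 0.6 = 0.485, 0.25 m / 0.6 = 0.4167.

Call:
move_arm:
  plan:
    - {"delta_pos": [0,0,-0.0133],"turn": [0,0,0],"fingers": 1}
    - {"delta_pos": [0,0,-0.0417],"turn": [0,0,0],"fingers": 1}
    - {"delta_pos": [0,0,-0.075],"turn": [0,0,0],"fingers": 1}
    - {"delta_pos": [0.0167,-0.0067,-0.1],"turn": [0,0,0],"fingers": 1}
    - {"delta_pos": [0.0583,-0.0217,-0.1083],"turn": [0,0,0],"fingers": 1}
    - {"delta_pos": [0.125,-0.0483,-0.1083],"turn": [0,0,0],"fingers": 1}
    - {"delta_pos": [0.2,-0.0767,-0.1083],"turn": [0,0,0],"fingers": 1}
    - {"delta_pos": [0.275,-0.105,-0.1083],"turn": [0,0,0],"fingers": 1}
    - {"delta_pos": [0.35,-0.1333,-0.1083],"turn": [0,0,0],"fingers": 1}
    - {"delta_pos": [0.4167,-0.16,-0.1083],"turn": [0,0,0],"fingers": 1}
    - {"delta_pos": [0.4633,-0.1783,-0.1083],"turn": [0,0,0],"fingers": 1}
    - {"delta_pos": [0.485,-0.185,-0.1083],"turn": [0,0,0],"fingers": 1}

```text
clock: 5.65
position: [0.5387, 0.3941, 0.1735]
ee_rot: [0.774, 0.633, -0.0, -0.0]
ft_force: [-0.9, -0.0, -1.9]
grip_width: 0.336
grasp_force: 39.5
```

Converted, 0.073 m / 0.6 = 0.1217, 0.069 m / 0.6 = 0.115.

Call:
move_arm:
  plan:
    - {"delta_pos": [0,0,0.02],"turn": [0,0,0],"fingers": 1}
    - {"delta_pos": [0,0,0.0533],"turn": [0,0,0],"fingers": 1}
    - {"delta_pos": [0,0,0.0833],"turn": [0,0,0],"fingers": 1}
    - {"delta_pos": [0,0,0.1017],"turn": [0,0,0],"fingers": 1}
    - {"delta_pos": [0,0,0.11],"turn": [0,0,0],"fingers": 1}
    - {"delta_pos": [0,0,0.115],"turn": [0,0,0],"fingers": 1}
    - {"delta_pos": [0,0,0.1183],"turn": [0,0,0],"fingers": 1}
    - {"delta_pos": [0,0,0.1208],"turn": [0,0,0],"fingers": 1}
    - {"delta_pos": [0,0,0.1217],"turn": [0,0,0],"fingers": 1}
    - {"delta_pos": [0,0,0.1217],"turn": [0,0,0],"fingers": 1}

```text
clock: 6.9
position: [0.5403, 0.3914, 0.1004]
ee_rot: [0.775, 0.632, 0.0, -0.0]
ft_force: [-0.2, -0.8, -2.0]
grip_width: 0.337
grasp_force: 39.5
```

Converted, 0.0013 m / 0.6 = 0.0022, 0.001 m / 0.6 = 0.0017.

Call:
move_arm:
  plan:
    - {"delta_pos": [0,0,0.0008],"turn": [0,0,0],"fingers": 1}
    - {"delta_pos": [0,0,0.0017],"turn": [0,0,0],"fingers": 1}
    - {"delta_pos": [0,0,0.0022],"turn": [0,0,0],"fingers": 1}
    - {"delta_pos": [0,0,0.0022],"turn": [0,0,0],"fingers": 1}

```text
clock: 7.4
position: [0.5404, 0.3915, 0.0995]
ee_rot: [0.775, 0.632, 0.0, -0.0]
ft_force: [-1.1, -0.4, 3.4]
grip_width: 0.333
grasp_force: 39.7
```

Call:
move_arm:
  plan:
    - {"delta_pos": [0,0,0],"turn": [0,0,0],"fingers": 0.62}
    - {"delta_pos": [0,0,0],"turn": [0,0,0],"fingers": 0.5}
    - {"delta_pos": [0,0,0],"turn": [0,0,0],"fingers": 0.3}
    - {"delta_pos": [0,0,0],"turn": [0,0,0],"fingers": 0.2}
    - {"delta_pos": [0,0,-0.05],"turn": [0,0,0],"fingers": 0}
    - {"delta_pos": [0,0,-0.1333],"turn": [0,0,0],"fingers": 0}
    - {"delta_pos": [0,0,-0.1833],"turn": [0,0,0],"fingers": 0}
    - {"delta_pos": [-0.1,0.0267,-0.1833],"turn": [0,0,0],"fingers": 0}
    - {"delta_pos": [-0.2,0.0533,-0.1833],"turn": [0,0,0],"fingers": 0}
    - {"delta_pos": [-0.3,0.0783,-0.1833],"turn": [0,0,0],"fingers": 0}
    - {"delta_pos": [-0.4,0.105,-0.1833],"turn": [0,0,0],"fingers": 0}
    - {"delta_pos": [-0.5,0.1317,-0.1833],"turn": [0,0,0],"fingers": 0}

```text
clock: 8.9
position: [0.557, 0.0796, 0.2093]
ee_rot: [0.775, 0.632, 0.0, -0.0]
ft_force: [0.3, 0.1, 0.5]
grip_width: 1.004
grasp_force: 0.0
```

```bash
python3 -c "
from h import *
goto((.5645,-.050,.099),-11.5)"
```

```text
at [0.557  0.0796 0.2093] yaw -11.6 q7 -0.32 ft [0.3 0.1 0.5]
delta [-0.1255  0.0335  0.1102] turn -0.002 tilt [ 0.001  0.001 -1.   ]
```

Converted, -0.127 m / 0.6 = -0.2117, 0.11 m / 0.6 = 0.1833.

Call:
move_arm:
  plan:
    - {"delta_pos": [-0.0917,0.025,0],"turn": [0,0,0],"fingers": 0}
    - {"delta_pos": [-0.1667,0.0433,0],"turn": [0,0,0],"fingers": 0}
    - {"delta_pos": [-0.2117,0.055,0],"turn": [0,0,0],"fingers": 0}
    - {"delta_pos": [-0.2117,0.055,0.0333],"turn": [0,0,0],"fingers": 0}
    - {"delta_pos": [-0.2117,0.055,0.0833],"turn": [0,0,0],"fingers": 0}
    - {"delta_pos": [-0.2117,0.055,0.125],"turn": [0,0,0],"fingers": 0}
    - {"delta_pos": [-0.2117,0.055,0.1583],"turn": [0,0,0],"fingers": 0}
    - {"delta_pos": [-0.2117,0.055,0.1783],"turn": [0,0,0],"fingers": 0}
    - {"delta_pos": [-0.2117,0.055,0.1833],"turn": [0,0,0],"fingers": 0}
    - {"delta_pos": [-0.2117,0.055,0.1833],"turn": [0,0,0],"fingers": 0}

```text
clock: 10.15
position: [0.5642, -0.0495, 0.0995]
ee_rot: [0.775, 0.632, 0.0, 0.0]
ft_force: [-0.4, 0.1, -0.2]
grip_width: 1.0
grasp_force: 0.0
```

Call:
move_arm:
  plan:
    - {"delta_pos": [0,0,0],"turn": [0,0,0],"fingers": 0.2}
    - {"delta_pos": [0,0,0],"turn": [0,0,0],"fingers": 0.35}
    - {"delta_pos": [0,0,0],"turn": [0,0,0],"fingers": 0.4}
    - {"delta_pos": [0,0,0],"turn": [0,0,0],"fingers": 0.45}
    - {"delta_pos": [0,0,0],"turn": [0,0,0],"fingers": 1}
    - {"delta_pos": [0,0,0],"turn": [0,0,0],"fingers": 1}
    - {"delta_pos": [0,0,0],"turn": [0,0,0],"fingers": 1}
  force: 40

```text
clock: 11.02
position: [0.5646, -0.0496, 0.0997]
ee_rot: [0.775, 0.632, 0.001, 0.001]
ft_force: [0.8, -0.0, 5.6]
grip_width: 0.586
grasp_force: 41.0
```

```bash
python3 -c "
from h import *
print(get_obs()['grip_width'],get_obs()['grasp_force'])
goto((.424,.385,.165),-11.5)"
```

```text
0.586185865149341 41.049009785056114
at [ 0.5646 -0.0496  0.0997] yaw -11.6 q7 -0.01 ft [ 0.8 -0.   5.6]
delta [ 0.3973 -0.2252 -0.0655] turn -0.002 tilt [ 0.002  0.    -1.   ]
```

Converted, 0.25 m / 0.6 = 0.4167, -0.145 m / 0.6 = -0.2417.

Call:
move_arm:
  plan:
    - {"delta_pos": [0,0,-0.0133],"turn": [0,0,0],"fingers": 1}
    - {"delta_pos": [0,0,-0.05],"turn": [0,0,0],"fingers": 1}
    - {"delta_pos": [0,0,-0.1083],"turn": [0,0,0],"fingers": 1}
    - {"delta_pos": [0,0,-0.1667],"turn": [0,0,0],"fingers": 1}
    - {"delta_pos": [0.0083,-0.005,-0.2167],"turn": [0,0,0],"fingers": 1}
    - {"delta_pos": [0.0333,-0.0183,-0.2417],"turn": [0,0,0],"fingers": 1}
    - {"delta_pos": [0.0833,-0.0467,-0.25],"turn": [0,0,0],"fingers": 1}
    - {"delta_pos": [0.15,-0.085,-0.25],"turn": [0,0,0],"fingers": 1}
    - {"delta_pos": [0.2167,-0.1233,-0.25],"turn": [0,0,0],"fingers": 1}
    - {"delta_pos": [0.2833,-0.16,-0.25],"turn": [0,0,0],"fingers": 1}
    - {"delta_pos": [0.35,-0.1983,-0.25],"turn": [0,0,0],"fingers": 1}
    - {"delta_pos": [0.4167,-0.2367,-0.25],"turn": [0,0,0],"fingers": 1}

```text
clock: 12.52
position: [0.4739, 0.2249, 0.2488]
ee_rot: [0.775, 0.632, -0.001, -0.0]
ft_force: [1.6, 0.3, -3.1]
grip_width: 0.584
grasp_force: 42.4
```

Call:
move_arm:
  plan:
    - {"delta_pos": [0.0667,-0.0383,0],"turn": [0,0,0],"fingers": 1}
    - {"delta_pos": [0.1333,-0.075,0],"turn": [0,0,0],"fingers": 1}
    - {"delta_pos": [0.1917,-0.1083,0],"turn": [0,0,0],"fingers": 1}
    - {"delta_pos": [0.23,-0.13,0.0167],"turn": [0,0,0],"fingers": 1}
    - {"delta_pos": [0.245,-0.1383,0.0583],"turn": [0,0,0],"fingers": 1}
    - {"delta_pos": [0.245,-0.1383,0.1167],"turn": [0,0,0],"fingers": 1}
    - {"delta_pos": [0.245,-0.1383,0.175],"turn": [0,0,0],"fingers": 1}
    - {"delta_pos": [0.245,-0.1383,0.22],"turn": [0,0,0],"fingers": 1}
    - {"delta_pos": [0.245,-0.1383,0.2433],"turn": [0,0,0],"fingers": 1}
    - {"delta_pos": [0.245,-0.1383,0.2533],"turn": [0,0,0],"fingers": 1}
    - {"delta_pos": [0.245,-0.1383,0.2583],"turn": [0,0,0],"fingers": 1}
    - {"delta_pos": [0.245,-0.1383,0.26],"turn": [0,0,0],"fingers": 1}

```text
clock: 14.02
position: [0.4238, 0.385, 0.0937]
ee_rot: [0.775, 0.632, 0.001, -0.0]
ft_force: [0.3, -0.3, -2.5]
grip_width: 0.58
grasp_force: 42.4
```

Converted, 0.003 m / 0.6 = 0.005, 0.001 m / 0.6 = 0.0017.

Call:
move_arm:
  plan:
    - {"delta_pos": [0,0,0.0017],"turn": [0,0,0],"fingers": 1}
    - {"delta_pos": [0,0,0.0033],"turn": [0,0,0],"fingers": 1}
    - {"delta_pos": [0,0,0.0047],"turn": [0,0,0],"fingers": 1}
    - {"delta_pos": [0,0,0.005],"turn": [0,0,0],"fingers": 1}
    - {"delta_pos": [0,0,0.005],"turn": [0,0,0],"fingers": 1}

```text
clock: 14.65
position: [0.4237, 0.3851, 0.0907]
ee_rot: [0.775, 0.632, 0.0, -0.0]
ft_force: [-1.0, -1.5, 5.0]
grip_width: 0.58
grasp_force: 42.9
```

Converted, -0.275 m / 0.6 = -0.4583, -0.11 m / 0.6 = -0.1833, 0.443 rad / 3.1416 = 0.141.

Call:
move_arm:
  plan:
    - {"delta_pos": [0,0,0],"turn": [0,0,0],"fingers": 0.38}
    - {"delta_pos": [0,0,0],"turn": [0,0,0],"fingers": 0.25}
    - {"delta_pos": [0,0,0],"turn": [0,0,0],"fingers": 0.1}
    - {"delta_pos": [0,0,-0.0083],"turn": [0,0,0],"fingers": 0}
    - {"delta_pos": [0,0,-0.0667],"turn": [0,0,0],"fingers": 0}
    - {"delta_pos": [0,0,-0.15],"turn": [0,0,0],"fingers": 0}
    - {"delta_pos": [0,0,-0.2],"turn": [0,0,0.0318],"fingers": 0}
    - {"delta_pos": [-0.0917,0.0433,-0.2],"turn": [0,0,0.0637],"fingers": 0}
    - {"delta_pos": [-0.1833,0.0883,-0.2],"turn": [0,0,0.0955],"fingers": 0}
    - {"delta_pos": [-0.275,0.1317,-0.2],"turn": [0,0,0.1273],"fingers": 0}
    - {"delta_pos": [-0.3667,0.175,-0.2],"turn": [0,0,0.141],"fingers": 0}
    - {"delta_pos": [-0.4583,0.2183,-0.2],"turn": [0,0,0.141],"fingers": 0}

```text
clock: 16.15
position: [0.4966, 0.0871, 0.2106]
ee_rot: [0.895, 0.446, 0.001, -0.0]
ft_force: [1.0, -0.1, 0.3]
grip_width: 0.997
grasp_force: 0.0
```

```bash
python3 -c "
from h import *
goto((.512,.030,.099),-37)"
```

```text
at [0.4966 0.0871 0.2106] yaw -37.0 q7 -0.87 ft [ 1.  -0.1  0.3]
delta [-0.0364  0.0467  0.1115] turn -0.001 tilt [ 0.001  0.001 -1.   ]
```

Converted, 0.112 m / 0.6 = 0.1867, 0.048 m / 0.6 = 0.08.

Call:
move_arm:
  plan:
    - {"delta_pos": [-0.0417,0.0533,0],"turn": [0,0,0],"fingers": 0}
    - {"delta_pos": [-0.0633,0.08,0],"turn": [0,0,0],"fingers": 0}
    - {"delta_pos": [-0.0633,0.08,0.0167],"turn": [0,0,0],"fingers": 0}
    - {"delta_pos": [-0.0633,0.08,0.0583],"turn": [0,0,0],"fingers": 0}
    - {"delta_pos": [-0.0633,0.08,0.1083],"turn": [0,0,0],"fingers": 0}
    - {"delta_pos": [-0.0633,0.08,0.15],"turn": [0,0,0],"fingers": 0}
    - {"delta_pos": [-0.0633,0.08,0.175],"turn": [0,0,0],"fingers": 0}
    - {"delta_pos": [-0.0633,0.08,0.1867],"turn": [0,0,0],"fingers": 0}
    - {"delta_pos": [-0.0633,0.08,0.1867],"turn": [0,0,0],"fingers": 0}
    - {"delta_pos": [-0.0633,0.08,0.1867],"turn": [0,0,0],"fingers": 0}

```text
clock: 17.4
position: [0.5123, 0.0299, 0.0987]
ee_rot: [0.895, 0.446, 0.001, 0.0]
ft_force: [0.8, 0.3, -0.6]
grip_width: 1.002
grasp_force: 0.0
```

Call:
move_arm:
  plan:
    - {"delta_pos": [0,0,0],"turn": [0,0,0],"fingers": 0.2}
    - {"delta_pos": [0,0,0],"turn": [0,0,0],"fingers": 0.35}
    - {"delta_pos": [0,0,0],"turn": [0,0,0],"fingers": 0.42}
    - {"delta_pos": [0,0,0],"turn": [0,0,0],"fingers": 0.47}
    - {"delta_pos": [0,0,0],"turn": [0,0,0],"fingers": 0.52}
    - {"delta_pos": [0,0,0],"turn": [0,0,0],"fingers": 1}
    - {"delta_pos": [0,0,0],"turn": [0,0,0],"fingers": 1}
    - {"delta_pos": [0,0,0],"turn": [0,0,0],"fingers": 1}
  force: 40

```text
clock: 18.4
position: [0.512, 0.0297, 0.0982]
ee_rot: [0.895, 0.446, 0.0, 0.0]
ft_force: [-0.8, -1.2, 5.6]
grip_width: 0.532
grasp_force: 41.0
```

```bash
python3 -c "
from h import *
print(get_obs()['grip_width'],get_obs()['grasp_force'])
goto((.482,.292,.165),-37)"
```

```text
0.5318127976900788 40.95996022224426
at [0.512  0.0297 0.0982] yaw -37.0 q7 -0.65 ft [-0.8 -1.2  5.6]
delta [ 0.1914 -0.1818 -0.0668] turn -0.0 tilt [ 0.  0. -1.]
```

Converted, 0.191 m / 0.6 = 0.3183, 0.185 m / 0.6 = 0.3083.

Call:
move_arm:
  plan:
    - {"delta_pos": [0,0,-0.0133],"turn": [0,0,0],"fingers": 1}
    - {"delta_pos": [0,0,-0.0417],"turn": [0,0,0],"fingers": 1}
    - {"delta_pos": [0,0,-0.075],"turn": [0,0,0],"fingers": 1}
    - {"delta_pos": [0.01,-0.01,-0.1],"turn": [0,0,0],"fingers": 1}
    - {"delta_pos": [0.0367,-0.035,-0.1083],"turn": [0,0,0],"fingers": 1}
    - {"delta_pos": [0.0833,-0.0783,-0.1083],"turn": [0,0,0],"fingers": 1}
    - {"delta_pos": [0.1333,-0.1267,-0.1083],"turn": [0,0,0],"fingers": 1}
    - {"delta_pos": [0.1833,-0.1733,-0.1083],"turn": [0,0,0],"fingers": 1}
    - {"delta_pos": [0.2333,-0.2217,-0.1083],"turn": [0,0,0],"fingers": 1}
    - {"delta_pos": [0.28,-0.2667,-0.1083],"turn": [0,0,0],"fingers": 1}
    - {"delta_pos": [0.3083,-0.2933,-0.1083],"turn": [0,0,0],"fingers": 1}
    - {"delta_pos": [0.3183,-0.3033,-0.1],"turn": [0,0,0],"fingers": 1}

```text
clock: 19.9
position: [0.4813, 0.2931, 0.1582]
ee_rot: [0.895, 0.447, 0.0, -0.0]
ft_force: [-0.1, -0.1, -1.7]
grip_width: 0.535
grasp_force: 41.8
```

Converted, 0.0665 m / 0.6 = 0.1108, 0.066 m / 0.6 = 0.11.

Call:
move_arm:
  plan:
    - {"delta_pos": [0,0,0.02],"turn": [0,0,0],"fingers": 1}
    - {"delta_pos": [0,0,0.0533],"turn": [0,0,0],"fingers": 1}
    - {"delta_pos": [0,0,0.08],"turn": [0,0,0],"fingers": 1}
    - {"delta_pos": [0,0,0.0967],"turn": [0,0,0],"fingers": 1}
    - {"delta_pos": [0,0,0.105],"turn": [0,0,0],"fingers": 1}
    - {"delta_pos": [0,0,0.11],"turn": [0,0,0],"fingers": 1}
    - {"delta_pos": [0,0,0.1108],"turn": [0,0,0],"fingers": 1}
    - {"delta_pos": [0,0,0.1108],"turn": [0,0,0],"fingers": 1}

```text
clock: 20.9
position: [0.4816, 0.292, 0.0919]
ee_rot: [0.895, 0.446, 0.0, -0.0]
ft_force: [-0.0, -0.8, -3.1]
grip_width: 0.527
grasp_force: 41.8
```

Converted, 0.0028 m / 0.6 = 0.0047, 0.0025 m / 0.6 = 0.0042.

Call:
move_arm:
  plan:
    - {"delta_pos": [0,0,0.0017],"turn": [0,0,0],"fingers": 1}
    - {"delta_pos": [0,0,0.003],"turn": [0,0,0],"fingers": 1}
    - {"delta_pos": [0,0,0.0042],"turn": [0,0,0],"fingers": 1}
    - {"delta_pos": [0,0,0.0047],"turn": [0,0,0],"fingers": 1}
    - {"delta_pos": [0,0,0.0047],"turn": [0,0,0],"fingers": 1}

```text
clock: 21.52
position: [0.4816, 0.2919, 0.0892]
ee_rot: [0.895, 0.446, 0.0, -0.0]
ft_force: [-2.7, -1.2, 6.5]
grip_width: 0.532
grasp_force: 42.7
```

Converted, 0.243 m / 0.6 = 0.405, -0.162 m / 0.6 = -0.27, -0.443 rad / 3.1416 = -0.141.

Call:
move_arm:
  plan:
    - {"delta_pos": [0,0,0],"turn": [0,0,0],"fingers": 0.43}
    - {"delta_pos": [0,0,0],"turn": [0,0,0],"fingers": 0.3}
    - {"delta_pos": [0,0,0],"turn": [0,0,0],"fingers": 0.15}
    - {"delta_pos": [0,0,-0.0083],"turn": [0,0,0],"fingers": 0}
    - {"delta_pos": [0,0,-0.0667],"turn": [0,0,0],"fingers": 0}
    - {"delta_pos": [0,0,-0.15],"turn": [0,0,0],"fingers": 0}
    - {"delta_pos": [0,0,-0.2],"turn": [0,0,-0.0318],"fingers": 0}
    - {"delta_pos": [-0.055,0.0817,-0.2],"turn": [0,0,-0.0637],"fingers": 0}
    - {"delta_pos": [-0.11,0.1633,-0.2],"turn": [0,0,-0.0955],"fingers": 0}
    - {"delta_pos": [-0.165,0.245,-0.2],"turn": [0,0,-0.1273],"fingers": 0}
    - {"delta_pos": [-0.22,0.3283,-0.2],"turn": [0,0,-0.141],"fingers": 0}
    - {"delta_pos": [-0.27,0.405,-0.2],"turn": [0,0,-0.141],"fingers": 0}

```text
clock: 23.02
position: [0.5785, 0.014, 0.2093]
ee_rot: [0.775, 0.632, 0.0, 0.0]
ft_force: [1.4, 1.5, 0.0]
grip_width: 1.001
grasp_force: 0.0
```

```bash
python3 - <<'E'
from h import *
o=get_obs(); c=camera("wrist")
P=wcloud(c,o); ok=c["range_z"]>0; X,Y,Z=P[...,0],P[...,1],P[...,2]
m=ok&(X>.52)&(X<.63)&(Y>-.05)&(Y<.09)&(Z>.047)&(Z<.06)
q=P[m]; print(m.sum(),np.round(q.min(0),3),np.round(q.max(0),3),cv2.minEnclosingCircle(q[:,:2].astype(np.float32)*1000))
s=camera("scene"); save(s,"s2.png")
goto((.578,.016,.034),-11.6)
E
```

```text
1380 [ 0.549 -0.012  0.047] [0.606 0.045 0.056] ((577.5587768554688, 16.064483642578125), 29.122699737548828)
at [0.579  0.0085 0.2094] yaw -12.2 q7 -0.18 ft [ 0.2 -0.2 -0.2]
delta [ 0.0075 -0.0029  0.1754] turn -0.01 tilt [ 0.002 -0.003 -1.   ]
```

View pics/s2.png

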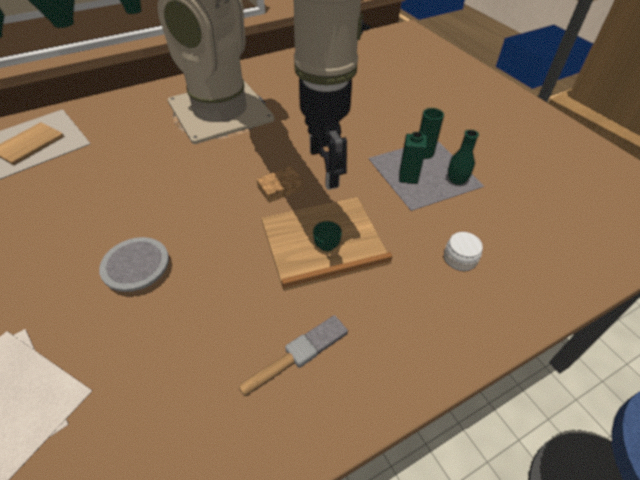

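The picture shows the three tall pieces upright on the mat (412,160), (430,132), (462,160). The bowl is alone on the board at (327,236).

Converted, 0.125 m / 0.6 = 0.2083, 0.12 m / 0.6 = 0.2.

Call:
move_arm:
  plan:
    - {"delta_pos": [0,0,0.0333],"turn": [0,0,0],"fingers": 0}
    - {"delta_pos": [0,0,0.1],"turn": [0,0,0],"fingers": 0}
    - {"delta_pos": [0,0,0.1667],"turn": [0,0,0],"fingers": 0}
    - {"delta_pos": [0,0,0.2],"turn": [0,0,0],"fingers": 0}
    - {"delta_pos": [0,0,0.2083],"turn": [0,0,0],"fingers": 0}
    - {"delta_pos": [0,0,0.2083],"turn": [0,0,0],"fingers": 0}

```text
clock: 23.88
position: [0.5783, 0.0163, 0.0843]
ee_rot: [0.775, 0.632, 0.0, 0.0]
ft_force: [0.5, -1.0, 0.4]
grip_width: 0.998
grasp_force: 0.0
```

```bash
python3 -c "
from h import *
goto((.5775,.016,.034),-11.6)"
```

```text
at [0.5783 0.0163 0.0843] yaw -11.6 q7 -0.12 ft [ 0.5 -1.   0.4]
delta [-0.0005 -0.0008  0.0503] turn -0.0 tilt [ 0.001  0.    -1.   ]
```

Converted, 0.05 m / 0.6 = 0.0833, -0.001 m / 0.6 = -0.0017.

Call:
move_arm:
  plan:
    - {"delta_pos": [0,-0.0017,0.0333],"turn": [0,0,0],"fingers": 0}
    - {"delta_pos": [0,-0.0017,0.0633],"turn": [0,0,0],"fingers": 0}
    - {"delta_pos": [0,-0.0017,0.0783],"turn": [0,0,0],"fingers": 0}
    - {"delta_pos": [0,-0.0017,0.0833],"turn": [0,0,0],"fingers": 0}
    - {"delta_pos": [0,-0.0017,0.0833],"turn": [0,0,0],"fingers": 0.15}
    - {"delta_pos": [0,-0.0017,0.0833],"turn": [0,0,0],"fingers": 0.25}
    - {"delta_pos": [0,-0.0017,0.0833],"turn": [0,0,0],"fingers": 0.32}
    - {"delta_pos": [0,-0.0017,0.0833],"turn": [0,0,0],"fingers": 0.37}
    - {"delta_pos": [0,-0.0017,0.0833],"turn": [0,0,0],"fingers": 0.42}
    - {"delta_pos": [0,-0.0017,0.0833],"turn": [0,0,0],"fingers": 1}
    - {"delta_pos": [0,-0.0017,0.0833],"turn": [0,0,0],"fingers": 1}
    - {"delta_pos": [0,-0.0017,0.0833],"turn": [0,0,0],"fingers": 1}
  force: 30

```text
clock: 25.38
position: [0.5775, 0.0164, 0.0344]
ee_rot: [0.775, 0.632, 0.001, 0.0]
ft_force: [-0.9, -0.9, 5.9]
grip_width: 0.649
grasp_force: 31.2
```

```bash
python3 - <<'E'
from h import *
print(get_obs()['grip_width'],get_obs()['grasp_force'])
# wheel centre from scene and side clouds: disc top fit
for n in("scene","side"):
    c=np.load(n+".npy",allow_pickle=True).item(); P=cloud(c)
    q=P[(P[...,0]>.37)&(P[...,0]<.55)&(P[...,1]>-.42)&(P[...,1]<-.25)&(P[...,2]>.02)&(c["range_z"]>0)]
    print(n,cv2.minEnclosingCircle(q[:,:2].astype(np.float32)*1000),np.median(q[:,2]))
goto((.456,-.3325,.1))
E
```

```text
0.6485335561225037 31.212832631135825
scene ((455.9332275390625, -331.1484375), 63.37971115112305) 0.031567655234704686
side ((454.0287780761719, -332.2413635253906), 63.67704772949219) 0.02839692782231052
at [0.5775 0.0164 0.0344] yaw -11.6 q7 -0.09 ft [-0.9 -0.9  5.9]
delta [-0.3662 -0.0485 -0.0659] turn 0.0 tilt [ 0.001  0.    -1.   ]
```

Converted, -0.22 m / 0.6 = -0.3667, -0.12 m / 0.6 = -0.2.

Call:
move_arm:
  plan:
    - {"delta_pos": [0,0,-0.0133],"turn": [0,0,0],"fingers": 1}
    - {"delta_pos": [0,0,-0.05],"turn": [0,0,0],"fingers": 1}
    - {"delta_pos": [0,0,-0.1083],"turn": [0,0,0],"fingers": 1}
    - {"delta_pos": [-0.0167,-0.0017,-0.1583],"turn": [0,0,0],"fingers": 1}
    - {"delta_pos": [-0.0583,-0.0083,-0.1917],"turn": [0,0,0],"fingers": 1}
    - {"delta_pos": [-0.1167,-0.015,-0.2],"turn": [0,0,0],"fingers": 1}
    - {"delta_pos": [-0.1833,-0.025,-0.2],"turn": [0,0,0],"fingers": 1}
    - {"delta_pos": [-0.25,-0.0333,-0.2],"turn": [0,0,0],"fingers": 1}
    - {"delta_pos": [-0.3083,-0.0417,-0.2],"turn": [0,0,0],"fingers": 1}
    - {"delta_pos": [-0.35,-0.0467,-0.2],"turn": [0,0,0],"fingers": 1}
    - {"delta_pos": [-0.3667,-0.05,-0.2],"turn": [0,0,0],"fingers": 1}
    - {"delta_pos": [-0.3667,-0.05,-0.2],"turn": [0,0,0],"fingers": 1}

```text
clock: 26.88
position: [0.5032, -0.193, 0.1538]
ee_rot: [0.775, 0.632, 0.0, -0.0]
ft_force: [0.9, 0.0, -1.3]
grip_width: 0.646
grasp_force: 32.2
```

```bash
python3 - <<'E'
from h import *
camera("wrist"); camera("wrist"); o=get_obs(); c=camera("wrist"); save(c,"w3.png"); print(o["position"],o["grip_width"],np.abs(o["joint_velocities"]).max())
P=wcloud(c,o); q=P[(P[...,0]>.37)&(P[...,0]<.55)&(P[...,1]>-.42)&(P[...,1]<-.25)&(P[...,2]>.02)&(P[...,2]<.04)&(c["range_z"]>0)]
print(len(q),cv2.minEnclosingCircle(q[:,:2].astype(np.float32)*1000),np.median(q[:,2]))
A=np.c_[2*q[:,:2],np.ones(len(q))]
# bowl in hand relative to tool
T=P-o["position"]; b=(T[...,2]>-.04)&(T[...,2]<.02)&(np.hypot(T[...,0],T[...,1])<.05)&(c["color"].max(-1)<90)&(c["range_z"]>0)
print(b.sum(), goto((.4535,-.3315,.053)))
E
```

```text
[ 0.50375133 -0.19176969  0.15363761] 0.6449112356144742 0.005370555536913411
2965 ((454.8960876464844, -345.06182861328125), 56.77322006225586) 0.030585867284361024
at [ 0.5038 -0.1917  0.1536] yaw -11.5 q7 0.23 ft [ 0.1  0.5 -0.9]
delta [-0.147  -0.0213  0.1005] turn 0.0 tilt [-0.     0.001 -1.   ]
22017 None
```

View pics/w3.png

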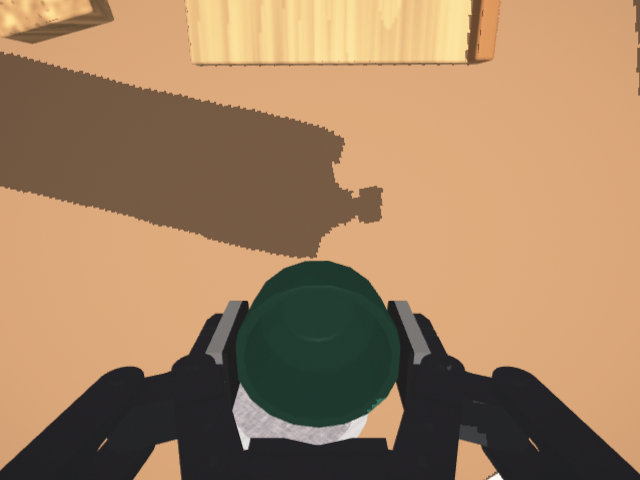

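The wrist view shows the bowl held level between the pads at (318,345). It hides most of the wheel, whose edge shows at (300,430), so I'm using the bias-corrected wheel centre (0.4535, -0.3315).

Call:
move_arm:
  plan:
    - {"delta_pos": [-0.02,-0.0033,0],"turn": [0,0,0],"fingers": 1}
    - {"delta_pos": [-0.0667,-0.01,0],"turn": [0,0,0],"fingers": 1}
    - {"delta_pos": [-0.1333,-0.02,0],"turn": [0,0,0],"fingers": 1}
    - {"delta_pos": [-0.1917,-0.0283,0],"turn": [0,0,0],"fingers": 1}
    - {"delta_pos": [-0.23,-0.0333,0.0167],"turn": [0,0,0],"fingers": 1}
    - {"delta_pos": [-0.245,-0.035,0.05],"turn": [0,0,0],"fingers": 1}
    - {"delta_pos": [-0.245,-0.035,0.0917],"turn": [0,0,0],"fingers": 1}
    - {"delta_pos": [-0.245,-0.035,0.13],"turn": [0,0,0],"fingers": 1}
    - {"delta_pos": [-0.245,-0.035,0.1517],"turn": [0,0,0],"fingers": 1}
    - {"delta_pos": [-0.245,-0.035,0.16],"turn": [0,0,0],"fingers": 1}
    - {"delta_pos": [-0.245,-0.035,0.1633],"turn": [0,0,0],"fingers": 1}
    - {"delta_pos": [-0.245,-0.035,0.165],"turn": [0,0,0],"fingers": 1}

```text
clock: 28.52
position: [0.4534, -0.333, 0.0552]
ee_rot: [0.775, 0.632, 0.0, 0.0]
ft_force: [0.5, 1.0, -0.5]
grip_width: 0.648
grasp_force: 32.2
```

Converted, 0.0022 m / 0.6 = 0.0037, 0.0017 m / 0.6 = 0.0028.

Call:
move_arm:
  plan:
    - {"delta_pos": [0,0,0.0017],"turn": [0,0,0],"fingers": 1}
    - {"delta_pos": [0,0,0.0028],"turn": [0,0,0],"fingers": 1}
    - {"delta_pos": [0,0,0.0037],"turn": [0,0,0],"fingers": 1}
    - {"delta_pos": [0,0,0.0037],"turn": [0,0,0],"fingers": 1}

```text
clock: 29.02
position: [0.4531, -0.3328, 0.0525]
ee_rot: [0.775, 0.632, 0.0, 0.0]
ft_force: [0.4, -0.7, -0.1]
grip_width: 0.65
grasp_force: 32.2
```

Converted, 0.0008 m / 0.6 = 0.0013, 0.0004 m / 0.6 = 0.0007.

Call:
move_arm:
  plan:
    - {"delta_pos": [0,0,0.0007],"turn": [0,0,0],"fingers": 1}
    - {"delta_pos": [0,0,0.0013],"turn": [0,0,0],"fingers": 1}
    - {"delta_pos": [0,0,0.0013],"turn": [0,0,0],"fingers": 1}

```text
clock: 29.4
position: [0.4531, -0.3329, 0.0524]
ee_rot: [0.775, 0.632, 0.0, -0.0]
ft_force: [-3.3, 3.0, 9.2]
grip_width: 0.653
grasp_force: 32.9
```

Converted, -0.17 m / 0.6 = -0.2833, -0.11 m / 0.6 = -0.1833.

Call:
move_arm:
  plan:
    - {"delta_pos": [0,0,0],"turn": [0,0,0],"fingers": 0.3}
    - {"delta_pos": [0,0,0],"turn": [0,0,0],"fingers": 0.15}
    - {"delta_pos": [0,0,0],"turn": [0,0,0],"fingers": 0}
    - {"delta_pos": [0,0,0],"turn": [0,0,0],"fingers": 0}
    - {"delta_pos": [0,0,-0.0333],"turn": [0,0,0],"fingers": 0}
    - {"delta_pos": [0,0,-0.1],"turn": [0,0,0],"fingers": 0}
    - {"delta_pos": [0,0,-0.1833],"turn": [0,0,0],"fingers": 0}
    - {"delta_pos": [0.0833,0,-0.2667],"turn": [0,0,0],"fingers": 0}
    - {"delta_pos": [0.1833,0,-0.2833],"turn": [0,0,0],"fingers": 0}
    - {"delta_pos": [0.2,0,-0.2833],"turn": [0,0,0],"fingers": 0}
    - {"delta_pos": [0.2,0,-0.2833],"turn": [0,0,0],"fingers": 0}

```text
clock: 30.78
position: [0.4775, -0.2147, 0.2225]
ee_rot: [0.775, 0.633, 0.001, 0.0]
ft_force: [-0.3, -1.1, -0.9]
grip_width: 0.998
grasp_force: 0.0
```

```bash
python3 - <<'E'
from h import *
camera("wrist"); camera("wrist"); o=get_obs(); c=camera("wrist"); save(c,"w4.png")
P=wcloud(c,o); k=c["range_z"]>0
def f(a,b):
    q=P[k&(P[...,0]>.37)&(P[...,0]<.55)&(P[...,1]>-.42)&(P[...,1]<-.25)&(P[...,2]>a)&(P[...,2]<b)]
    print(len(q),cv2.minEnclosingCircle(q[:,:2].astype(np.float32)*1000),np.median(q[:,2]))
f(.02,.036); f(.064,.078)
goto((.5404,.3915,.21))
E
```

```text
8354 ((453.47625732421875, -331.84930419921875), 62.3538932800293) 0.03038938879184161
1387 ((451.4849853515625, -333.14288330078125), 29.621776580810547) 0.0712036484578655
at [ 0.4764 -0.2171  0.2216] yaw -11.8 q7 0.22 ft [-0.8 -0.5 -0.2]
delta [ 0.6089 -0.0617  0.0113] turn 0.0 tilt [-0.001 -0.001 -1.   ]
```

View pics/w4.png

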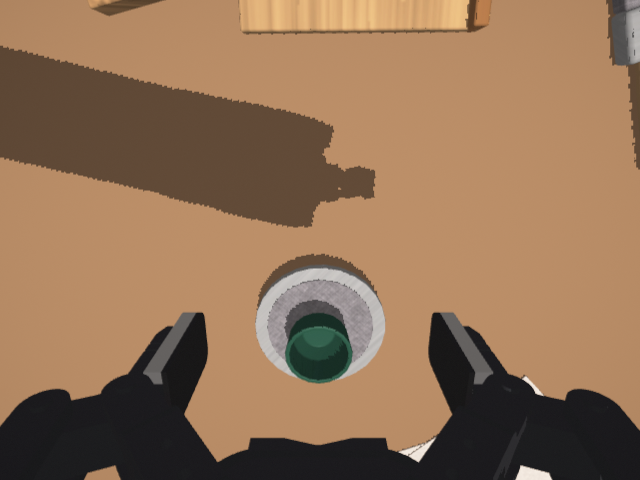

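The bowl stands upright on the wheel at (318,350), its axis about 2 mm from the wheel's. Next I'll put the flask back first.

Converted, 0.498 m / 0.6 = 0.83, 0.48 m / 0.6 = 0.8, 0.443 rad / 3.1416 = 0.141.

Call:
move_arm:
  plan:
    - {"delta_pos": [0.0917,-0.0183,0],"turn": [0,0,0.0318],"fingers": 0}
    - {"delta_pos": [0.1833,-0.0367,0],"turn": [0,0,0.0637],"fingers": 0}
    - {"delta_pos": [0.275,-0.0533,0],"turn": [0,0,0.0955],"fingers": 0}
    - {"delta_pos": [0.3667,-0.0717,0],"turn": [0,0,0.1273],"fingers": 0}
    - {"delta_pos": [0.4583,-0.09,0],"turn": [0,0,0.141],"fingers": 0}
    - {"delta_pos": [0.55,-0.1083,0],"turn": [0,0,0.141],"fingers": 0}
    - {"delta_pos": [0.6417,-0.1267,0],"turn": [0,0,0.141],"fingers": 0}
    - {"delta_pos": [0.7333,-0.1433,0],"turn": [0,0,0.141],"fingers": 0}
    - {"delta_pos": [0.8,-0.1567,0],"turn": [0,0,0.141],"fingers": 0}
    - {"delta_pos": [0.83,-0.1633,0],"turn": [0,0,0.141],"fingers": 0}
    - {"delta_pos": [0.83,-0.1633,0],"turn": [0,0,0.141],"fingers": 0}
    - {"delta_pos": [0.83,-0.1633,0],"turn": [0,0,0.141],"fingers": 0}

```text
clock: 32.42
position: [0.4825, 0.2898, 0.2217]
ee_rot: [0.896, 0.445, -0.0, 0.0]
ft_force: [-1.1, -0.3, 0.4]
grip_width: 1.001
grasp_force: 0.0
```

```bash
python3 - <<'E'
from h import *
camera("wrist");camera("side"); goto((.4816,.2919,.090),-37)
o=get_obs(); c=camera("wrist"); P=wcloud(c,o); k=c["range_z"]>0
def f(n,x,y,a,b):
    q=P[k&(np.hypot(P[...,0]-x,P[...,1]-y)<.045)&(P[...,2]>a)&(P[...,2]<b)]
    if len(q)>50: r=cv2.minAreaRect(q[:,:2].astype(np.float32)*1000);print(n,len(q),np.round(r[0],1),np.round(r[1]),round(r[2],1))
f("flask",.4816,.2919,.107,.117); f("mouth",.4816,.2919,.119,.13); f("beaker",.4237,.3851,.114,.125); f("bottle",.5404,.3915,.128,.138)
E
```

```text
at [0.4823 0.2903 0.2219] yaw -37.2 q7 -1.22 ft [-0.3  0.3  0. ]
delta [ 0.0008 -0.0016  0.1319] turn -0.003 tilt [ 0. -0. -1.]
flask 3091 [481.3 292.3] [46. 46.] 53.1
mouth 1491 [481.3 292.1] [27. 27.] 30.8
beaker 1844 [424.1 383.8] [49. 49.] 24.0
bottle 3302 [540.2 390.6] [31. 31.] 53.5
```

Call:
move_arm:
  plan:
    - {"delta_pos": [0.0017,-0.0025,0.0333],"turn": [0,0,0],"fingers": 0}
    - {"delta_pos": [0.0017,-0.0025,0.1],"turn": [0,0,0],"fingers": 0}
    - {"delta_pos": [0.0017,-0.0025,0.1583],"turn": [0,0,0],"fingers": 0}
    - {"delta_pos": [0.0017,-0.0025,0.1967],"turn": [0,0,0],"fingers": 0}
    - {"delta_pos": [0.0017,-0.0025,0.2167],"turn": [0,0,0],"fingers": 0}
    - {"delta_pos": [0.0017,-0.0025,0.2217],"turn": [0,0,0],"fingers": 0.2}
    - {"delta_pos": [0.0017,-0.0025,0.2217],"turn": [0,0,0],"fingers": 0.35}
    - {"delta_pos": [0.0017,-0.0025,0.2217],"turn": [0,0,0],"fingers": 0.42}
    - {"delta_pos": [0.0017,-0.0025,0.2217],"turn": [0,0,0],"fingers": 0.47}
    - {"delta_pos": [0.0017,-0.0025,0.2217],"turn": [0,0,0],"fingers": 0.52}
    - {"delta_pos": [0.0017,-0.0025,0.2217],"turn": [0,0,0],"fingers": 1}
    - {"delta_pos": [0.0017,-0.0025,0.2217],"turn": [0,0,0],"fingers": 1}
  force: 40

```text
clock: 34.08
position: [0.4819, 0.294, 0.0897]
ee_rot: [0.895, 0.446, 0.001, -0.0]
ft_force: [1.4, -2.0, 5.8]
grip_width: 0.532
grasp_force: 40.2
```

Call:
move_arm:
  plan:
    - {"delta_pos": [0,0,0],"turn": [0,0,0],"fingers": 1}
    - {"delta_pos": [0,0,0],"turn": [0,0,0],"fingers": 1}

```text
clock: 34.33
position: [0.4819, 0.2941, 0.0897]
ee_rot: [0.895, 0.446, 0.001, -0.0]
ft_force: [1.7, -1.6, 7.9]
grip_width: 0.535
grasp_force: 40.2
```

```bash
python3 -c "
from h import *
print(get_obs()['grip_width'],get_obs()['grasp_force'])
goto((.512,.0297,.165),-37)"
```

```text
0.535368246401615 40.231942534446716
at [0.4819 0.2941 0.0897] yaw -37.0 q7 -1.18 ft [ 1.7 -1.6  7.9]
delta [-0.1928  0.1833 -0.0755] turn -0.001 tilt [ 0.002  0.001 -1.   ]
```

Converted, -0.191 m / 0.6 = -0.3183, -0.185 m / 0.6 = -0.3083.

Call:
move_arm:
  plan:
    - {"delta_pos": [0,0,-0.0133],"turn": [0,0,0],"fingers": 1}
    - {"delta_pos": [0,0,-0.0417],"turn": [0,0,0],"fingers": 1}
    - {"delta_pos": [0,0,-0.075],"turn": [0,0,0],"fingers": 1}
    - {"delta_pos": [-0.01,0.01,-0.1083],"turn": [0,0,0],"fingers": 1}
    - {"delta_pos": [-0.0367,0.035,-0.125],"turn": [0,0,0],"fingers": 1}
    - {"delta_pos": [-0.0833,0.08,-0.125],"turn": [0,0,0],"fingers": 1}
    - {"delta_pos": [-0.1333,0.1283,-0.125],"turn": [0,0,0],"fingers": 1}
    - {"delta_pos": [-0.1833,0.175,-0.125],"turn": [0,0,0],"fingers": 1}
    - {"delta_pos": [-0.2333,0.2233,-0.125],"turn": [0,0,0],"fingers": 1}
    - {"delta_pos": [-0.28,0.2683,-0.125],"turn": [0,0,0],"fingers": 1}
    - {"delta_pos": [-0.3083,0.295,-0.125],"turn": [0,0,0],"fingers": 1}
    - {"delta_pos": [-0.3183,0.305,-0.125],"turn": [0,0,0],"fingers": 1}

```text
clock: 35.83
position: [0.5118, 0.0288, 0.1638]
ee_rot: [0.896, 0.445, -0.0, -0.0]
ft_force: [-0.2, 0.5, -2.7]
grip_width: 0.533
grasp_force: 41.4
```

Converted, 0.063 m / 0.6 = 0.105, 0.061 m / 0.6 = 0.1017.

Call:
move_arm:
  plan:
    - {"delta_pos": [0,0,0.0167],"turn": [0,0,0],"fingers": 1}
    - {"delta_pos": [0,0,0.05],"turn": [0,0,0],"fingers": 1}
    - {"delta_pos": [0,0,0.08],"turn": [0,0,0],"fingers": 1}
    - {"delta_pos": [0,0,0.095],"turn": [0,0,0],"fingers": 1}
    - {"delta_pos": [0,0,0.1017],"turn": [0,0,0],"fingers": 1}
    - {"delta_pos": [0,0,0.105],"turn": [0,0,0],"fingers": 1}
    - {"delta_pos": [0,0,0.105],"turn": [0,0,0],"fingers": 1}
    - {"delta_pos": [0,0,0.105],"turn": [0,0,0],"fingers": 1}

```text
clock: 36.83
position: [0.5124, 0.0313, 0.1011]
ee_rot: [0.895, 0.446, 0.0, -0.0]
ft_force: [-0.0, -0.4, -3.2]
grip_width: 0.534
grasp_force: 41.4
```

```bash
python3 -c "
from h import *
goto((.5132,.0312,.0987),-37)"
```

```text
at [0.5124 0.0313 0.1011] yaw -37.0 q7 -0.69 ft [-0.  -0.4 -3.2]
delta [0.0004 0.0007 0.0024] turn -0.0 tilt [ 0.001  0.    -1.   ]
```

Converted, 0.0026 m / 0.6 = 0.0043, 0.0024 m / 0.6 = 0.004.

Call:
move_arm:
  plan:
    - {"delta_pos": [0,0.001,0.0017],"turn": [0,0,0],"fingers": 1}
    - {"delta_pos": [0,0.001,0.003],"turn": [0,0,0],"fingers": 1}
    - {"delta_pos": [0,0.001,0.004],"turn": [0,0,0],"fingers": 1}
    - {"delta_pos": [0,0.001,0.0043],"turn": [0,0,0],"fingers": 1}
    - {"delta_pos": [0,0.001,0.0043],"turn": [0,0,0],"fingers": 1}

```text
clock: 37.45
position: [0.5129, 0.0309, 0.0987]
ee_rot: [0.895, 0.446, 0.0, -0.0]
ft_force: [-2.3, -0.3, 5.2]
grip_width: 0.534
grasp_force: 41.9
```

Converted, -0.217 m / 0.6 = -0.3617, -0.12 m / 0.6 = -0.2, -0.443 rad / 3.1416 = -0.141.

Call:
move_arm:
  plan:
    - {"delta_pos": [0,0,0],"turn": [0,0,0],"fingers": 0.43}
    - {"delta_pos": [0,0,0],"turn": [0,0,0],"fingers": 0.3}
    - {"delta_pos": [0,0,0],"turn": [0,0,0],"fingers": 0.15}
    - {"delta_pos": [0,0,-0.0083],"turn": [0,0,0],"fingers": 0}
    - {"delta_pos": [0,0,-0.0667],"turn": [0,0,0],"fingers": 0}
    - {"delta_pos": [0,0,-0.15],"turn": [0,0,0],"fingers": 0}
    - {"delta_pos": [0,0,-0.2],"turn": [0,0,-0.0318],"fingers": 0}
    - {"delta_pos": [0.0583,-0.0717,-0.2],"turn": [0,0,-0.0637],"fingers": 0}
    - {"delta_pos": [0.1167,-0.145,-0.2],"turn": [0,0,-0.0955],"fingers": 0}
    - {"delta_pos": [0.175,-0.2167,-0.2],"turn": [0,0,-0.1273],"fingers": 0}
    - {"delta_pos": [0.2333,-0.29,-0.2],"turn": [0,0,-0.141],"fingers": 0}
    - {"delta_pos": [0.2917,-0.3617,-0.2],"turn": [0,0,-0.141],"fingers": 0}

```text
clock: 38.95
position: [0.4441, 0.303, 0.2187]
ee_rot: [0.775, 0.632, 0.0, -0.0]
ft_force: [1.1, 0.2, -0.6]
grip_width: 1.0
grasp_force: 0.0
```

```bash
python3 -c "
from h import *
goto((.4239,.3845,.0907),-11.6)"
```

```text
at [0.4441 0.303  0.2187] yaw -11.6 q7 -0.85 ft [ 1.1  0.2 -0.6]
delta [ 0.0757 -0.0363  0.128 ] turn -0.0 tilt [ 0.001  0.001 -1.   ]
```

Converted, 0.128 m / 0.6 = 0.2133, 0.077 m / 0.6 = 0.1283.

Call:
move_arm:
  plan:
    - {"delta_pos": [0.0667,-0.0317,0],"turn": [0,0,0],"fingers": 0}
    - {"delta_pos": [0.1167,-0.0567,0],"turn": [0,0,0],"fingers": 0}
    - {"delta_pos": [0.1283,-0.0617,0],"turn": [0,0,0],"fingers": 0}
    - {"delta_pos": [0.1283,-0.0617,0.0333],"turn": [0,0,0],"fingers": 0}
    - {"delta_pos": [0.1283,-0.0617,0.0833],"turn": [0,0,0],"fingers": 0}
    - {"delta_pos": [0.1283,-0.0617,0.1417],"turn": [0,0,0],"fingers": 0}
    - {"delta_pos": [0.1283,-0.0617,0.1833],"turn": [0,0,0],"fingers": 0}
    - {"delta_pos": [0.1283,-0.0617,0.2067],"turn": [0,0,0],"fingers": 0}
    - {"delta_pos": [0.1283,-0.0617,0.2133],"turn": [0,0,0],"fingers": 0}
    - {"delta_pos": [0.1283,-0.0617,0.2133],"turn": [0,0,0],"fingers": 0}

```text
clock: 40.2
position: [0.4245, 0.3842, 0.0908]
ee_rot: [0.775, 0.632, 0.0, -0.0]
ft_force: [-0.1, 0.1, 0.7]
grip_width: 1.0
grasp_force: 0.0
```

Call:
move_arm:
  plan:
    - {"delta_pos": [0,0,0],"turn": [0,0,0],"fingers": 0.2}
    - {"delta_pos": [0,0,0],"turn": [0,0,0],"fingers": 0.35}
    - {"delta_pos": [0,0,0],"turn": [0,0,0],"fingers": 0.4}
    - {"delta_pos": [0,0,0],"turn": [0,0,0],"fingers": 0.45}
    - {"delta_pos": [0,0,0],"turn": [0,0,0],"fingers": 1}
    - {"delta_pos": [0,0,0],"turn": [0,0,0],"fingers": 1}
    - {"delta_pos": [0,0,0],"turn": [0,0,0],"fingers": 1}
    - {"delta_pos": [0,0,0],"turn": [0,0,0],"fingers": 1}
  force: 40

```text
clock: 41.2
position: [0.4246, 0.3844, 0.0909]
ee_rot: [0.775, 0.632, 0.001, -0.0]
ft_force: [1.1, -1.5, 5.2]
grip_width: 0.587
grasp_force: 41.3
```

```bash
python3 -c "
from h import *
print(get_obs()['grip_width'],get_obs()['grasp_force'])
goto((.5646,-.0496,.0997),-11.6)"
```

```text
0.5869779712522326 41.32302079349756
at [0.4246 0.3844 0.0909] yaw -11.6 q7 -0.96 ft [ 1.1 -1.5  5.2]
delta [-0.3968  0.2247 -0.0091] turn -0.001 tilt [ 0.001  0.001 -1.   ]
```

Converted, -0.29 m / 0.6 = -0.4833, -0.25 m / 0.6 = -0.4167.

Call:
move_arm:
  plan:
    - {"delta_pos": [0,0,-0.0133],"turn": [0,0,0],"fingers": 1}
    - {"delta_pos": [0,0,-0.05],"turn": [0,0,0],"fingers": 1}
    - {"delta_pos": [0,0,-0.1083],"turn": [0,0,0],"fingers": 1}
    - {"delta_pos": [-0.0083,0.005,-0.1667],"turn": [0,0,0],"fingers": 1}
    - {"delta_pos": [-0.0333,0.0183,-0.225],"turn": [0,0,0],"fingers": 1}
    - {"delta_pos": [-0.0833,0.0467,-0.2583],"turn": [0,0,0],"fingers": 1}
    - {"delta_pos": [-0.15,0.085,-0.2667],"turn": [0,0,0],"fingers": 1}
    - {"delta_pos": [-0.2167,0.1233,-0.2667],"turn": [0,0,0],"fingers": 1}
    - {"delta_pos": [-0.2833,0.16,-0.2667],"turn": [0,0,0],"fingers": 1}
    - {"delta_pos": [-0.35,0.1983,-0.2667],"turn": [0,0,0],"fingers": 1}
    - {"delta_pos": [-0.4167,0.2358,-0.2667],"turn": [0,0,0],"fingers": 1}
    - {"delta_pos": [-0.4833,0.2733,-0.2667],"turn": [0,0,0],"fingers": 1}

```text
clock: 42.7
position: [0.526, 0.0657, 0.25]
ee_rot: [0.775, 0.632, -0.0, -0.0]
ft_force: [0.4, -0.0, -2.8]
grip_width: 0.579
grasp_force: 42.4
```

Converted, 0.148 m / 0.6 = 0.2467, 0.146 m / 0.6 = 0.2433.

Call:
move_arm:
  plan:
    - {"delta_pos": [-0.0667,0.0375,0],"turn": [0,0,0],"fingers": 1}
    - {"delta_pos": [-0.125,0.0717,0],"turn": [0,0,0],"fingers": 1}
    - {"delta_pos": [-0.165,0.095,0],"turn": [0,0,0],"fingers": 1}
    - {"delta_pos": [-0.1783,0.1008,0],"turn": [0,0,0],"fingers": 1}
    - {"delta_pos": [-0.1783,0.1008,0.025],"turn": [0,0,0],"fingers": 1}
    - {"delta_pos": [-0.1783,0.1008,0.075],"turn": [0,0,0],"fingers": 1}
    - {"delta_pos": [-0.1783,0.1008,0.1333],"turn": [0,0,0],"fingers": 1}
    - {"delta_pos": [-0.1783,0.1008,0.1917],"turn": [0,0,0],"fingers": 1}
    - {"delta_pos": [-0.1783,0.1008,0.2283],"turn": [0,0,0],"fingers": 1}
    - {"delta_pos": [-0.1783,0.1008,0.2433],"turn": [0,0,0],"fingers": 1}
    - {"delta_pos": [-0.1783,0.1008,0.2467],"turn": [0,0,0],"fingers": 1}
    - {"delta_pos": [-0.1783,0.1008,0.2467],"turn": [0,0,0],"fingers": 1}

```text
clock: 44.2
position: [0.5643, -0.0496, 0.1028]
ee_rot: [0.775, 0.632, 0.001, 0.0]
ft_force: [0.1, 1.1, -3.1]
grip_width: 0.582
grasp_force: 42.5
```

```bash
python3 -c "
from h import *
goto((.5646,-.0496,.0998),-11.6)"
```

```text
at [ 0.5643 -0.0496  0.1028] yaw -11.6 q7 -0.04 ft [ 0.1  1.1 -3.1]
delta [0.0001 0.0003 0.003 ] turn -0.0 tilt [ 0.001  0.    -1.   ]
```

Converted, 0.0032 m / 0.6 = 0.0053, 0.001 m / 0.6 = 0.0017.

Call:
move_arm:
  plan:
    - {"delta_pos": [0,0,0.0017],"turn": [0,0,0],"fingers": 1}
    - {"delta_pos": [0,0,0.0033],"turn": [0,0,0],"fingers": 1}
    - {"delta_pos": [0,0,0.0045],"turn": [0,0,0],"fingers": 1}
    - {"delta_pos": [0,0,0.0053],"turn": [0,0,0],"fingers": 1}
    - {"delta_pos": [0,0,0.0053],"turn": [0,0,0],"fingers": 1}

```text
clock: 44.82
position: [0.5643, -0.05, 0.0998]
ee_rot: [0.775, 0.632, 0.0, 0.0]
ft_force: [-2.7, 1.7, 6.0]
grip_width: 0.586
grasp_force: 43.3
```

Converted, 0.275 m / 0.6 = 0.4583, 0.22 m / 0.6 = 0.3667.

Call:
move_arm:
  plan:
    - {"delta_pos": [0,0,0],"turn": [0,0,0],"fingers": 0.38}
    - {"delta_pos": [0,0,0],"turn": [0,0,0],"fingers": 0.25}
    - {"delta_pos": [0,0,0],"turn": [0,0,0],"fingers": 0.1}
    - {"delta_pos": [0,0,-0.0083],"turn": [0,0,0],"fingers": 0}
    - {"delta_pos": [0,0,-0.0667],"turn": [0,0,0],"fingers": 0}
    - {"delta_pos": [0,0,-0.15],"turn": [0,0,0],"fingers": 0}
    - {"delta_pos": [0,0,-0.2],"turn": [0,0,0],"fingers": 0}
    - {"delta_pos": [0.0917,-0.0233,-0.2],"turn": [0,0,0],"fingers": 0}
    - {"delta_pos": [0.1833,-0.0483,-0.2],"turn": [0,0,0],"fingers": 0}
    - {"delta_pos": [0.275,-0.0717,-0.2],"turn": [0,0,0],"fingers": 0}
    - {"delta_pos": [0.3667,-0.0967,-0.2],"turn": [0,0,0],"fingers": 0}
    - {"delta_pos": [0.4583,-0.12,-0.2],"turn": [0,0,0],"fingers": 0}

```text
clock: 46.32
position: [0.5486, 0.2357, 0.2195]
ee_rot: [0.775, 0.632, 0.0, 0.0]
ft_force: [0.6, -0.5, 0.1]
grip_width: 0.997
grasp_force: 0.0
```

Call:
move_arm:
  plan:
    - {"delta_pos": [0.0917,-0.0233,0],"turn": [0,0,0],"fingers": 0}
    - {"delta_pos": [0.1833,-0.0483,0],"turn": [0,0,0],"fingers": 0}
    - {"delta_pos": [0.2333,-0.0617,0],"turn": [0,0,0],"fingers": 0}
    - {"delta_pos": [0.2533,-0.0667,0],"turn": [0,0,0],"fingers": 0}
    - {"delta_pos": [0.2533,-0.0667,0.0333],"turn": [0,0,0],"fingers": 0}
    - {"delta_pos": [0.2533,-0.0667,0.0833],"turn": [0,0,0],"fingers": 0}
    - {"delta_pos": [0.2533,-0.0667,0.1333],"turn": [0,0,0],"fingers": 0}
    - {"delta_pos": [0.2533,-0.0667,0.1717],"turn": [0,0,0],"fingers": 0}
    - {"delta_pos": [0.2533,-0.0667,0.1933],"turn": [0,0,0],"fingers": 0}
    - {"delta_pos": [0.2533,-0.0667,0.2],"turn": [0,0,0],"fingers": 0}
    - {"delta_pos": [0.2533,-0.0667,0.2],"turn": [0,0,0],"fingers": 0}

```text
clock: 47.7
position: [0.5407, 0.3905, 0.0994]
ee_rot: [0.775, 0.632, 0.0, 0.0]
ft_force: [0.6, 0.8, 0.5]
grip_width: 0.994
grasp_force: 0.0
```

```bash
python3 -c "
from h import *
goto((.5404,.391,.0995),-11.6)"
```

```text
at [0.5407 0.3905 0.0994] yaw -11.7 q7 -0.79 ft [0.6 0.8 0.5]
delta [ 0.0004 -0.0004 -0.0001] turn -0.001 tilt [ 0.001  0.    -1.   ]
```

Converted, 0.0005 m / 0.6 = 0.0008.

Call:
move_arm:
  plan:
    - {"delta_pos": [0.0008,0,0],"turn": [0,0,0],"fingers": 0.3}
    - {"delta_pos": [0.0008,0,0],"turn": [0,0,0],"fingers": 0.5}
    - {"delta_pos": [0.0008,0,0],"turn": [0,0,0],"fingers": 0.6}
    - {"delta_pos": [0.0008,0,0],"turn": [0,0,0],"fingers": 0.65}
    - {"delta_pos": [0.0008,0,0],"turn": [0,0,0],"fingers": 0.7}
    - {"delta_pos": [0.0008,0,0],"turn": [0,0,0],"fingers": 1}
    - {"delta_pos": [0.0008,0,0],"turn": [0,0,0],"fingers": 1}
    - {"delta_pos": [0.0008,0,0],"turn": [0,0,0],"fingers": 1}
    - {"delta_pos": [0.0008,0,0],"turn": [0,0,0],"fingers": 1}
  force: 40

```text
clock: 48.82
position: [0.5407, 0.3914, 0.0992]
ee_rot: [0.775, 0.632, 0.0, 0.0]
ft_force: [1.8, -0.6, 3.0]
grip_width: 0.335
grasp_force: 39.9
```

```bash
python3 -c "
from h import *
print(get_obs()['grip_width'],get_obs()['grasp_force'])
goto((.5906,.0835,.1084),-11.6)"
```

```text
0.335496769738372 39.8916225713765
at [0.5407 0.3914 0.0992] yaw -11.6 q7 -0.79 ft [ 1.8 -0.6  3. ]
delta [-0.2915  0.111  -0.0093] turn -0.001 tilt [ 0.001  0.    -1.   ]
```

Converted, -0.2915 m / 0.6 = -0.4858, 0.111 m / 0.6 = 0.185.

Call:
move_arm:
  plan:
    - {"delta_pos": [0,0,-0.0133],"turn": [0,0,0],"fingers": 1}
    - {"delta_pos": [0,0,-0.0417],"turn": [0,0,0],"fingers": 1}
    - {"delta_pos": [0,0,-0.0833],"turn": [0,0,0],"fingers": 1}
    - {"delta_pos": [-0.0167,0.0067,-0.1167],"turn": [0,0,0],"fingers": 1}
    - {"delta_pos": [-0.0583,0.0217,-0.125],"turn": [0,0,0],"fingers": 1}
    - {"delta_pos": [-0.125,0.0483,-0.125],"turn": [0,0,0],"fingers": 1}
    - {"delta_pos": [-0.2,0.0767,-0.125],"turn": [0,0,0],"fingers": 1}
    - {"delta_pos": [-0.275,0.105,-0.125],"turn": [0,0,0],"fingers": 1}
    - {"delta_pos": [-0.35,0.1333,-0.125],"turn": [0,0,0],"fingers": 1}
    - {"delta_pos": [-0.4167,0.1583,-0.125],"turn": [0,0,0],"fingers": 1}
    - {"delta_pos": [-0.4667,0.1775,-0.125],"turn": [0,0,0],"fingers": 1}
    - {"delta_pos": [-0.4858,0.185,-0.125],"turn": [0,0,0],"fingers": 1}

```text
clock: 50.32
position: [0.5899, 0.0789, 0.1737]
ee_rot: [0.777, 0.63, -0.001, 0.0]
ft_force: [-0.7, 0.3, -1.4]
grip_width: 0.335
grasp_force: 39.6
```

Converted, 0.063 m / 0.6 = 0.105, 0.061 m / 0.6 = 0.1017.

Call:
move_arm:
  plan:
    - {"delta_pos": [0,0,0.0167],"turn": [0,0,0],"fingers": 1}
    - {"delta_pos": [0,0,0.05],"turn": [0,0,0],"fingers": 1}
    - {"delta_pos": [0,0,0.08],"turn": [0,0,0],"fingers": 1}
    - {"delta_pos": [0,0,0.095],"turn": [0,0,0],"fingers": 1}
    - {"delta_pos": [0,0,0.1017],"turn": [0,0,0],"fingers": 1}
    - {"delta_pos": [0,0,0.105],"turn": [0,0,0],"fingers": 1}
    - {"delta_pos": [0,0,0.105],"turn": [0,0,0],"fingers": 1}
    - {"delta_pos": [0,0,0.105],"turn": [0,0,0],"fingers": 1}

```text
clock: 51.32
position: [0.5906, 0.0835, 0.1113]
ee_rot: [0.775, 0.632, 0.0, 0.0]
ft_force: [0.3, -0.4, -1.5]
grip_width: 0.34
grasp_force: 39.6
```

```bash
python3 -c "
from h import *
goto((.5906,.0835,.1084),-11.6)"
```

```text
at [0.5906 0.0835 0.1113] yaw -11.6 q7 -0.29 ft [ 0.3 -0.4 -1.5]
delta [ 0.     -0.      0.0029] turn -0.001 tilt [ 0.001  0.    -1.   ]
```

Converted, 0.003 m / 0.6 = 0.005, 0.001 m / 0.6 = 0.0017.

Call:
move_arm:
  plan:
    - {"delta_pos": [0,0,0.0017],"turn": [0,0,0],"fingers": 1}
    - {"delta_pos": [0,0,0.0033],"turn": [0,0,0],"fingers": 1}
    - {"delta_pos": [0,0,0.0045],"turn": [0,0,0],"fingers": 1}
    - {"delta_pos": [0,0,0.005],"turn": [0,0,0],"fingers": 1}
    - {"delta_pos": [0,0,0.005],"turn": [0,0,0],"fingers": 1}

```text
clock: 51.95
position: [0.5904, 0.0835, 0.1081]
ee_rot: [0.775, 0.632, 0.0, -0.0]
ft_force: [-1.2, -0.8, 0.7]
grip_width: 0.336
grasp_force: 39.8
```

Converted, 0.0005 m / 0.6 = 0.0008, 0.0003 m / 0.6 = 0.0005.

Call:
move_arm:
  plan:
    - {"delta_pos": [0,0,0.0005],"turn": [0,0,0],"fingers": 1}
    - {"delta_pos": [0,0,0.0008],"turn": [0,0,0],"fingers": 1}
    - {"delta_pos": [0,0,0.0008],"turn": [0,0,0],"fingers": 1}

```text
clock: 52.32
position: [0.5906, 0.0835, 0.1081]
ee_rot: [0.775, 0.632, 0.0, -0.0]
ft_force: [-1.7, -0.9, 6.1]
grip_width: 0.333
grasp_force: 40.2
```

Release, rise, and back over the first viewing pose (0.55, 0.02, 0.30).

Converted, -0.194 m / 0.6 = -0.3233, -0.19 m / 0.6 = -0.3167.

Call:
move_arm:
  plan:
    - {"delta_pos": [0,0,0],"turn": [0,0,0],"fingers": 0.62}
    - {"delta_pos": [0,0,0],"turn": [0,0,0],"fingers": 0.5}
    - {"delta_pos": [0,0,0],"turn": [0,0,0],"fingers": 0.3}
    - {"delta_pos": [0,0,0],"turn": [0,0,0],"fingers": 0.2}
    - {"delta_pos": [0,0,-0.05],"turn": [0,0,0],"fingers": 0.1}
    - {"delta_pos": [0,0,-0.1333],"turn": [0,0,0],"fingers": 0}
    - {"delta_pos": [0,0,-0.2167],"turn": [0,0,0],"fingers": 0}
    - {"delta_pos": [-0.05,-0.02,-0.2833],"turn": [0,0,0],"fingers": 0}
    - {"delta_pos": [-0.1,-0.04,-0.3167],"turn": [0,0,0],"fingers": 0}
    - {"delta_pos": [-0.1167,-0.045,-0.3233],"turn": [0,0,0],"fingers": 0}
    - {"delta_pos": [-0.1167,-0.045,-0.3233],"turn": [0,0,0],"fingers": 0}
    - {"delta_pos": [-0.1167,-0.045,-0.3233],"turn": [0,0,0],"fingers": 0}

```text
clock: 53.82
position: [0.5498, 0.0217, 0.3002]
ee_rot: [0.775, 0.632, -0.001, -0.0]
ft_force: [0.3, -0.4, -0.2]
grip_width: 1.0
grasp_force: 0.0
```

```bash
python3 - <<'E'
from h import *
camera("wrist"); camera("side"); o=get_obs(); c=camera("wrist")
P=wcloud(c,o); k=c["range_z"]>0
print(o["clock"],o["position"],o["grip_width"],o["ft_force"],np.abs(o["joint_velocities"]).max())
c0,o0=np.load("w1.npy",allow_pickle=True); P0=wcloud(c0,o0); k0=c0["range_z"]>0
for nm,Q,kk in(("start",P0,k0),("end",P,k)):
  for n,x,y,a,b in(("flask",.512,.03,.117,.126),("mouth",.512,.03,.130,.138),("beaker",.5645,-.05,.123,.131),("bottle",.591,.083,.138,.146)):
    q=Q[kk&(np.hypot(Q[...,0]-x,Q[...,1]-y)<.045)&(Q[...,2]>a)&(Q[...,2]<b)]
    r=cv2.minAreaRect(q[:,:2].astype(np.float32)*1000);print(nm,n,len(q),np.round(r[0],1),np.round(r[1]),round(r[2],1))
s=camera("scene"); save(s,"s5.png")
E
```

```text
53.925 [0.54979565 0.02143206 0.30032836] 0.9973260811500565 [-0.62127238  0.19576132  0.09541641] 0.005520294886043311
start flask 2012 [511.2  29.4] [46. 46.] 53.0
start mouth 921 [511.5  29.8] [27. 27.] 80.0
start beaker 844 [564.4 -50.1] [49. 48.] 78.8
start bottle 1576 [591.  83.] [31. 31.] 78.8
end flask 1998 [511.9  28.7] [46. 46.] 53.3
end mouth 915 [512.1  28.9] [27. 27.] 70.8
end beaker 847 [563.6 -49.7] [49. 49.] 78.9
end bottle 1558 [589.8  82.7] [31. 31.] 33.7
```

View pics/s5.png

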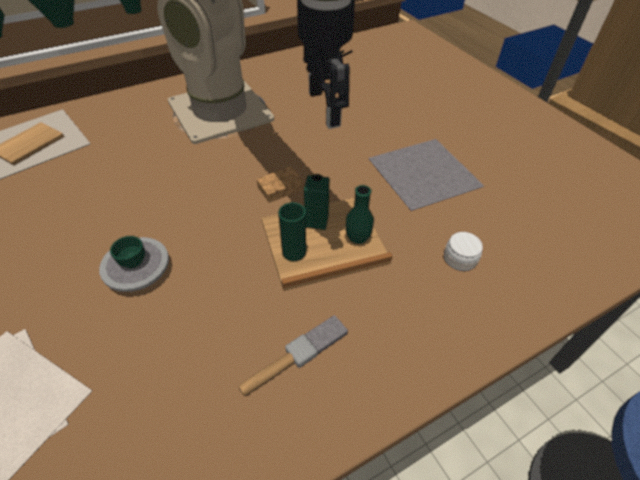

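All three tall pieces are upright within about 1 mm of their starting spots: (317,200), (361,215) and (293,232). The bowl is on the wheel at (128,250), and the bystanders have not moved.

```bash
python3 -c "
from workcell import hand_in; print(hand_in())"
```

```text
the job is handed in; nothing more can be done
None
```

The job is handed in: the bowl stands upright on the banding wheel, about 2 mm off centre, and the flask, beaker and bottle are back upright on the board within about 1 mm of where they started. The tin, brush and block were left alone, and it took 54 s of the 136 s allowed.

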